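# Uncap the air cylinder, hang up its cover and hold the piston at the red ring

### The job

Lift the orange dust cover off the air cylinder, hang it by its steel handle on the hook of the stand and let go of it. Then take the piston rod by its black knob, draw it straight up out of its bore, without forcing it sideways and without pulling it right out, until the red ring is wholly in view and the blue ring below it is still hidden; finish while holding it still there in the gripper. Leave everything else on the bench where it stands.

Things in the scene. Friction and masses are not known exactly. Their poses are not given: they have to be found in the camera images.
- cylinder_block: Upright air-cylinder block, fixed: aluminium, 84 x 84 mm, 86 mm tall, on a thin black foot 110 x 110 mm; a brass gauge sticks out 33 mm from its +x face, 25 to 65 mm above the bench. Origin: centre of its underside on the bench; z up. A bore of 17.6 mm diameter, 74 mm deep, goes down its middle (floor 12 mm above the origin).
- bore_mouth (a point): Centre of the bore's mouth, in the middle of the block's flat top, 86 mm above the bench.
- piston_rod: Loose steel rod, 16 mm diameter, about 0.2 kg, standing on the bore's floor (foot 74 mm below the mouth) under the cover; slides freely with 0.8 mm play all round, falls back if let go. Origin: centre of its foot; z up along it. From the foot: blue ring 12 to 20 mm, red ring 34 to 42, black knob (26 mm diameter) 90 to 116. Red is wholly out after 40 mm of lift, blue begins to show after 54.
- rod_knob (a point): Middle of the rod's black knob, on the axis, 103 mm from the foot; 29 mm above the bore mouth when seated (knob's underside 16 mm above it).
- dust_cover: Loose orange bell cover, about 0.12 kg, 62 mm diameter, 52 mm tall, 49 mm deep inside, open below, standing on the block's top over the knob. Origin: centre of its lower rim; z up. On top a 7 mm steel wire handle: legs at y = -26 and +26 mm, bar along y, axis 100 mm above the origin. On the bar's middle a black grip block 22 x 22 mm, from 98 to 140 mm above the origin.
- cover_bar (a point): Middle of the handle bar's axis; y along the bar. Under the bar is an opening 44 mm tall, 45 mm wide. The grip block rises to 40 mm above this point: grasp its upper part from above, fingertips more than 8 mm above this point, so that the bar stays free for the hook.
- hook_stand: Fixed stand: black round foot 100 mm diameter, 12 mm tall, post of 12 mm diameter, 190 mm tall, and a 7 mm steel wire hook that points along the stand's -x at about 160 mm height and turns up at its end. Origin: centre of the foot's underside; z up.
- hook_seat (a point): Where the axis of the bar rests on the hook: 69 mm from the post along the stand's -x, 167 mm above the bench; axes as the stand's. The hook's upturned end is 16 mm further along -x, its top 8.5 mm above this point; the wire's underside is 10.5 mm below it. The bar goes across the hook (along y): bring the handle's opening over the hook's end from the -x side, then lower.
- brass_weight: Bystander: brass weight, 36 mm diameter, 52 mm tall, loose. Origin: centre of its underside.
- specimen_jar: Bystander: amber jar with white lid, 52 mm diameter, 70 mm tall, loose. Origin: centre of its underside.
- beaker: Bystander: glass beaker, 68 mm rim diameter, 85 mm tall, loose. Origin: centre of its underside.
- reagent_bottle: Bystander: amber bottle, 56 mm diameter, 100 mm tall, loose. Origin: centre of its underside.
- slide_box: Bystander: wooden slide box, 86 x 101 x 36 mm, loose. Origin: centre of its underside.
- pot_planter: Bystander: empty red plant pot, 80 mm rim diameter, 75 mm tall, loose. Origin: centre of its underside.
Not all that is in view belongs to the job. Leave any purple look-alike of the hook_stand alone. What is shaped like the dust_cover but yellow is not meant.

How it is judged:
By the outcome, as a careful person would: the job done as asked, in the order asked, and still so for the second after the job is handed in, while the arm keeps its last pose, push and grip.
It also fails if it takes over 56 s, if anything falls off the work surface, if the arm or the gripper's body presses on something with over 40 N, if the wrist force passes 120 N, or if a joint passes its speed limit or range.

### The arm

A 7-joint arm with a two-finger parallel gripper is mounted at the origin on the work surface. World frame = base frame: x ahead of the robot, y to its left, z up, the work surface at z = 0. Lengths are in m, angles in rad, forces in N, time in s.
With the tool pointing down it reaches from about 0.4 to 0.85 m from the base axis. Payload 10.4 kg.
Tool frame: the origin (TCP) lies midway between the tips of the shut fingers; the grasp point (between the pads) lies 19 mm behind it (r.grasp_offset is the distance from the TCP to the grasp point, in m); x points along the fingers, y is the direction in which the jaws open and shut, and the axes are right-handed (so a half turn about x gives the same grasp; the last joint's range is limited). The gripper opens to 87 mm and grips with 3 to 60 N. Pads are 19 mm wide; open, the fingers measure 117 mm over their backs; the gripper's body (75 mm by 190 mm) begins 51 mm behind the grasp point.
Start: joints at [-1.188, 0.332, -0.065, 1.46, 0.022, 1.35, -0.088], TCP at [0.247, 0.574, 0.223] pointing down, gripper open.
Joint ranges: [-2.6, 2.6], [-0.5, 2.12], [-1.47, 1.34], [0.16, 2.42], [-1.27, 4.41], [0.06, 2.06], [-2.6, 2.6]. Speed limits (rad/s): [2.22, 2.22, 2.79, 2.79, 3.14, 3.14, 3.14].

### API

Orientations are given as a unit quaternion [x, y, z, w].
In Python, from bench import r, vision, close_job gives the robot as it stands. The module is installed in compiled form; this text tells all that it offers.
- The arm moves only by the shell command python3 -m pendant 'ROWS' [OPENING] [FORCE]. ROWS is text: rows parted by semicolons, each of 6 numbers parted by spaces: the shift along the tool's x, y, z in units of 0.25 m (1.0 is 0.25 m), then the turn, a rotation vector about the tool's x, y, z in units of 1.5 rad (1.0 is 1.5 rad). A call has 1 to 8 rows; each row is the pose to reach, as a shift and turn from the pose commanded when the call began, along the tool's axes at that moment; what a row does not reach only later rows make up. A row lasts 1/10 s, in which the tool goes at most 50 mm and 8.59 degrees, less where a joint would pass 70% of its speed; a pose out of reach is approached as far as the arm can. A call with a number of a shift or a turn outside -1 to 1 is refused whole. A call with a gripper value outside its range is refused whole. OPENING is the gripper command: -1 is shut, 1 is fully open, values between are in proportion, set as the call begins (- or left out, the last holds). The fingers move at their own pace and stop on an object; FORCE is the grip in N (left out, the last holds). Time passes only in rows, so rows that repeat a pose let the fingers close. It gives the time, the measured TCP pose, the force and the opening at its end, in the units of the state.
- r.read_state(): the state, without advancing time (a new reading comes with each control period).
- vision.camera(name): name is "scene" or "side" or "wrist"; returns (picture, depth): 480x640x3 uint8, blue, green, red; 480x640 float32, m along the optical axis (not along the pixel's ray), 0 where there is no reading.
- vision.get_calibration(name): a dict with "camera_matrix" (3x3 intrinsics, pixels), "k1" (the pictures are not rectified: a ray, as slopes to the right and down, at radius r is drawn at 1 + k1 r^2 times it, then the intrinsics apply), "rvec" (rotation vector, rad) and "tvec" (3), from world to camera coordinates, as OpenCV has them. Camera axes: x right, y down, z forward; pixel columns grow to the right and rows downward; lengths in m; the calibration is good to about 2 mm. A picture is of the moment at which its call begins: read the wrist's pose just before it. get_calibration takes no time and is no camera call; for the wrist camera it gives the pose at the moment of the call.
- close_job(): hands the job in, once; it reports no verdict.
The state is a dict: "time": time; "joint_positions": joint angles; "joint_vel": joint speeds; "joint_torque": joint torques, N m; "ee_pos": TCP position; "eef_rot": TCP orientation; "ft_force": force on the tool from outside, world axes, zero at the start; "torque": the same for the moment, N m; "width": finger opening in m.
Only numpy, scipy, OpenCV 4.12 (cv2) and the standard library are available. Lean on these libraries where they do the work, as an engineer would, in place of code of your own. Each camera call takes 0.05 s, during which the arm holds its last target. There are 200 camera calls.

## Working session

There is one attempt and no reset: what is moved stays moved. The work goes in short steps, Python scripts to look and compute and a shell command to move; the robot and the scene stay as the last step left them, time stands still between calls to the robot, and variables do not carry over. Pictures are saved under pics/ and viewed, about 8 in all and at most 12, crops included, and the job is handed in when it is done.

```bash
mkdir -p pics; cat > h.py <<'E'
import numpy as np, cv2
from bench import r, vision
from scipy.spatial.transform import Rotation as R
def cal(n):
    c=vision.get_calibration(n); return np.array(c["camera_matrix"]),float(c["k1"]),R.from_rotvec(np.array(c["rvec"]).ravel()).as_matrix(),np.array(c["tvec"]).ravel()
def ray(c,u,v):
    K,k,Rm,t=c
    p=cv2.undistortPoints(np.array([[[u,v]]],float),K,np.array([k,0,0,0.]))[0,0]
    return -Rm.T@t, Rm.T@np.array([p[0],p[1],1])
def onz(c,u,v,z):
    o,d=ray(c,u,v); return o+d*(z-o[2])/d[2]
def ond(c,u,v,dep):
    o,d=ray(c,u,v); return o+d*dep
def proj(c,P):
    K,k,Rm,t=c; return cv2.projectPoints(np.array(P,float).reshape(-1,3),cv2.Rodrigues(Rm)[0],t,K,np.array([k,0,0,0.]))[0][:,0]
def rows(target,Rt=None):
    s=r.read_state(); Rc=R.from_quat(s["eef_rot"]); d=Rc.inv().apply(np.array(target)-s["ee_pos"])/0.25
    w=(Rc.inv()*Rt).as_rotvec()/1.5 if Rt is not None else np.zeros(3)
    return np.r_[d,w].round(4)
E
python3 - <<'E'
from h import *
s=r.read_state(); print(s, r.grasp_offset)
print(R.from_quat(s["eef_rot"]).as_matrix().round(3))
for n in ["scene","side","wrist"]:
    c=cal(n); im,d=vision.camera(n); cv2.imwrite(f"pics/{n}0.png",im); np.savez(f"{n}0.npz",im=im,d=d); print(n,(-c[2].T@c[3]).round(3),c[2][2].round(2))
E
```

```text
{'time': 0.0, 'joint_positions': array([-1.18762075,  0.33288573, -0.06466402,  1.46095701,  0.0216199 ,
        1.34992366, -0.08848985]), 'joint_vel': array([-0.0009633 ,  0.00048912,  0.00080338,  0.00062315, -0.00045248,
        0.00065393,  0.00017757]), 'joint_torque': array([ 5.11247581e-04, -6.23234439e+01,  2.55305367e-02, -3.89919055e+01,
       -6.12197863e-02,  3.91158764e-02,  1.22303209e-04]), 'ee_pos': array([0.24658088, 0.57386336, 0.22173773]), 'eef_rot': array([ 0.1419626 ,  0.69267314, -0.14299829,  0.69253305]), 'ft_force': array([-0.3598515 ,  0.82754995,  0.61899135]), 'torque': array([ 0.02521117, -0.03284055, -0.01501698]), 'width': 0.08675499640767079} 0.0187
[[-0.     0.395  0.919]
 [-0.001  0.919 -0.395]
 [-1.    -0.001  0.   ]]
scene [ 1.93  -0.246  1.014] [-0.82  0.16 -0.55]
side [ 0.405 -0.828  0.841] [ 0.19  0.74 -0.64]
wrist [0.185 0.601 0.385] [ 0.23 -0.1  -0.97]
```

View pics/scene0.png

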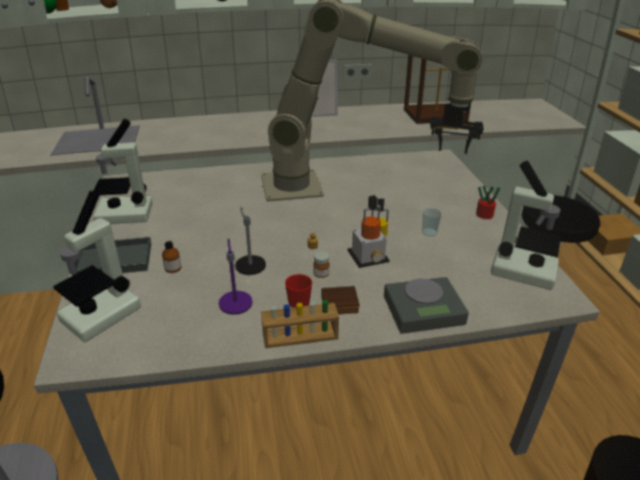

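View pics/side0.png

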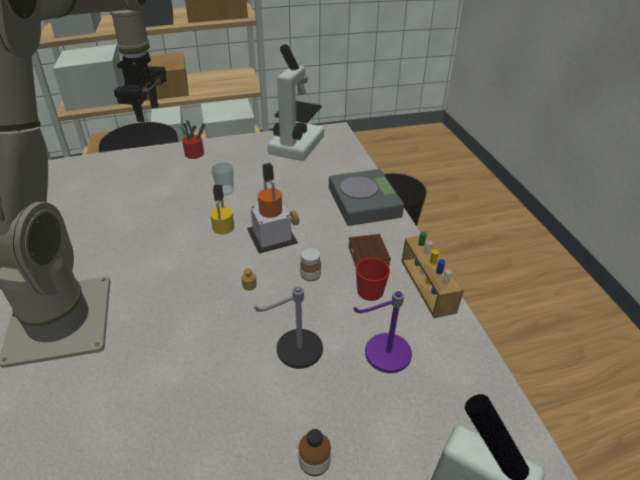

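The scene view shows the orange cover at about (370,228), the grey hook stand at (249,240), the purple decoy at (235,275), and the yellow decoy just behind the cover. In the side view the cover is at (270,203), the block at (271,225), the grey stand at (299,320) with its hook tip at (258,308), and the purple stand at (390,330). Next I'll view enlarged crops.

```bash
python3 - <<'E'
import cv2,numpy as np
a=cv2.imread("pics/side0.png")[155:375,200:340]; b=cv2.imread("pics/scene0.png")[190:280,225:400]
a=cv2.resize(a,None,fx=2.7,fy=2.7,interpolation=cv2.INTER_CUBIC); b=cv2.resize(b,None,fx=2.4,fy=2.4,interpolation=cv2.INTER_CUBIC)
o=np.zeros((600,800,3),np.uint8); o[:a.shape[0],:a.shape[1]]=a[:600]; o[:b.shape[0],378:378+b.shape[1]]=b[:,:422]
cv2.imwrite("pics/crop1.png",cv2.convertScaleAbs(o,alpha=1.5))
E
```

```text
(no output)
```

View pics/crop1.png

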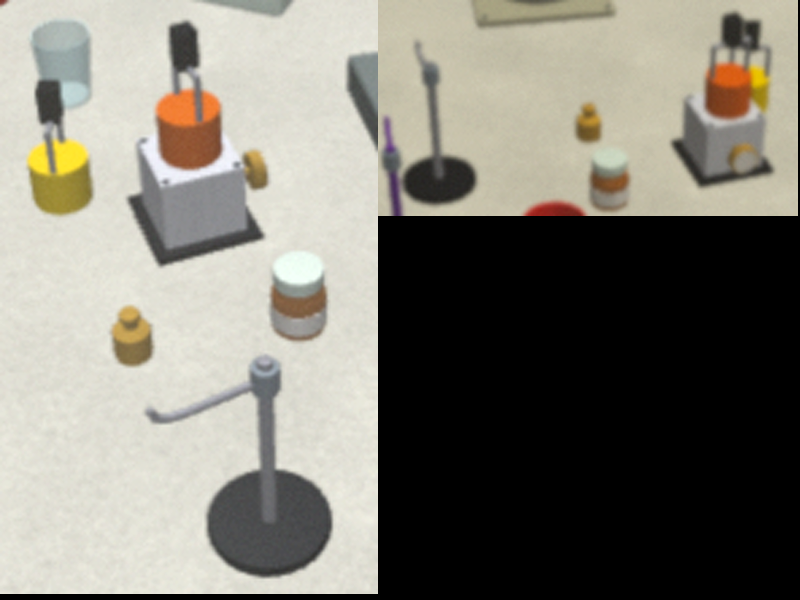

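```bash
python3 - <<'E'
from h import *
def blob(n,f,box):
    z=np.load(n+"0.npz"); im=z["im"].astype(int); d=z["d"]; b,g,rr=im[...,0],im[...,1],im[...,2]
    m=f(b,g,rr); k=np.zeros_like(m); x0,y0,x1,y1=box; k[y0:y1,x0:x1]=1; m=m&k
    v,u=np.nonzero(m); return m,u,v,d
org=lambda b,g,r:(r>110)&(g<0.5*r)&(b<0.35*r)
for n,box in (("side",(240,180,300,220)),("scene",(350,210,390,245))):
    c=cal(n); m,u,v,d=blob(n,org,box); print(n,"orange",u.mean(),v.mean(),u.min(),u.max(),v.min(),v.max())
    P=np.array([ond(c,a,b,d[b,a]) for a,b in zip(u,v) if d[b,a]>0]); print(np.median(P,0),P.min(0),P.max(0))
# orange centroid triangulate
def tri(a,b):
    (o1,d1),(o2,d2)=a,b
    A=np.c_[d1,-d2]; t=np.linalg.lstsq(A,o2-o1,rcond=None)[0]; p,q=o1+d1*t[0],o2+d2*t[1]; return (p+q)/2,np.linalg.norm(p-q)
cs,cc=cal("side"),cal("scene")
m1=blob("side",org,(240,180,300,220)); m2=blob("scene",org,(350,210,390,245))
print("cover ctr",tri(ray(cs,(m1[1].min()+m1[1].max())/2,(m1[2].min()+m1[2].max())/2),ray(cc,(m2[1].min()+m2[1].max())/2,(m2[2].min()+m2[2].max())/2)))
E
```

```text
<stdin>:8: RuntimeWarning: Mean of empty slice.
  ret = ret.dtype.type(ret / rcount)
Traceback (most recent call last):
ValueError: zero-size array to reduction operation minimum which has no identity
```

The crop shows the cover (grip block at side pixel (268,172), legs at about (265,188) and (273,193)). The hook goes from the post top (298,289) to its tip (257,307) in the side view, and the tip is at scene (242,208). Next I'll measure these with looser colour thresholds.

```bash
cat >> h.py <<'E'
def tri(a,b):
    (o1,d1),(o2,d2)=a,b
    t=np.linalg.lstsq(np.c_[d1,-d2],o2-o1,rcond=None)[0]; p,q=o1+d1*t[0],o2+d2*t[1]; return ((p+q)/2).round(4),round(np.linalg.norm(p-q),4)
def blob(im,f,box):
    x0,y0,x1,y1=box; h=cv2.cvtColor(im,cv2.COLOR_BGR2HSV).astype(int); k=np.zeros(im.shape[:2],bool); k[y0:y1,x0:x1]=1
    m=(f(h[...,0],h[...,1],h[...,2])&k).astype(np.uint8); n,l,s,_=cv2.connectedComponentsWithStats(m)
    return l==1+np.argmax(s[1:,4])
def mid(m):
    v,u=np.nonzero(m); return np.array([(u.min()+u.max())/2,(v.min()+v.max())/2]),(u.min(),u.max(),v.min(),v.max()),np.array([u.mean(),v.mean()])
E
python3 - <<'E'
from h import *
C={n:cal(n) for n in("side","scene")}; Z={n:np.load(n+"0.npz") for n in C}
def both(name,f,bs,bc,key=0):
    o=[]
    for n,b in(("side",bs),("scene",bc)):
        m=blob(Z[n]["im"],f,b); q=mid(m); o.append(ray(C[n],*q[key])); print(name,n,q[1],q[2].round(1),m.sum())
    print("   ",*tri(*o))
both("orange",lambda h,s,v:((h<14)|(h>175))&(s>170)&(v>50),(240,180,300,220),(350,210,390,245))
both("grip",lambda h,s,v:(v<55),(255,155,282,190),(365,190,379,212),2)
for n,b in(("side",(270,325,330,370)),("scene",(232,250,272,276))):
    m=blob(Z[n]["im"],lambda h,s,v:(v<60),b); q=mid(m); print("foot",n,q[1],onz(C[n],*q[0],0.008))
# post top, hook tip
print("posttop",tri(ray(C["side"],297.8,289.1),ray(C["scene"],248,218.5)))
print("tip",tri(ray(C["side"],256.3,306.5),ray(C["scene"],242,207.8)))
print("tip z.174",onz(C["side"],256.3,306.5,.174),onz(C["scene"],242,207.8,.174))
# block foot corners
for n,b in(("side",(240,215,305,255)),("scene",(345,235,395,270))):
    m=blob(Z[n]["im"],lambda h,s,v:(v<60)&(s<110),b); v,u=np.nonzero(m); 
    for i in (u.argmin(),u.argmax(),v.argmax()): print("footcorner",n,u[i],v[i],onz(C[n],u[i],v[i],0.003).round(4))
E
```

```text
orange side (np.int64(259), np.int64(272), np.int64(189), np.int64(203)) [265.7 195.8] 153
orange scene (np.int64(363), np.int64(379), np.int64(217), np.int64(237)) [371.  227.2] 310
    [0.5398 0.1927 0.1171] 0.0197
grip side (np.int64(263), np.int64(272), np.int64(164), np.int64(180)) [267.6 171.9] 133
grip scene (np.int64(369), np.int64(378), np.int64(196), np.int64(209)) [373.  202.6] 107
    [0.5455 0.1878 0.2022] 0.0022
foot side (np.int64(277), np.int64(321), np.int64(330), np.int64(367)) [ 0.53067287 -0.21137905  0.008     ]
foot scene (np.int64(236), np.int64(264), np.int64(256), np.int64(274)) [ 0.54110772 -0.20821939  0.008     ]
posttop (array([ 0.5342, -0.2018,  0.1786]), np.float64(0.0018))
tip (array([ 0.4503, -0.2164,  0.169 ]), np.float64(0.0008))
tip z.174 [ 0.45006794 -0.2214669   0.174     ] [ 0.45854702 -0.21629666  0.174     ]
footcorner side 248 229 [0.4843 0.2258 0.003 ]
footcorner side 296 242 [0.6022 0.1385 0.003 ]
footcorner side 260 252 [0.5012 0.1218 0.003 ]
footcorner scene 348 249 [0.501  0.1246 0.003 ]
footcorner scene 388 260 [0.5866 0.2395 0.003 ]
footcorner scene 359 266 [0.6018 0.1374 0.003 ]
```

```bash
python3 -m pendant '-0.2 -0.12 0.16 -0.09 0 0; -0.4 -0.24 0.32 -0.18 0 0; -0.44 -0.36 0.48 -0.27 0 0; -0.44 -0.5 0.64 -0.364 0 0; -0.44 -0.6 0.8 -0.364 0 0;-0.44 -0.6 0.8 -0.364 0 0' 1 && python3 - <<'E'
from h import *
a=np.deg2rad(8); Rt=R.from_matrix(np.array([[0,-np.sin(a),np.cos(a)],[0,np.cos(a),np.sin(a)],[-1,0,0]]))
print(rows([.50,.18,.33],Rt))
E
```

```text
time: 0.75
ee_pos: [0.373, 0.3544, 0.3333]
eef_rot: [-0.049, 0.705, 0.049, 0.706]
ft_force: [0.3, 0.8, 0.6]
width: 0.087
[ 1.330e-02 -7.607e-01  4.072e-01 -1.200e-03  7.000e-04 -2.000e-04]
```

```bash
python3 -m pendant '0 -0.17 0.09 0 0 0;0 -0.34 0.18 0 0 0;0 -0.51 0.27 0 0 0;0.01 -0.68 0.36 0 0 0;0.01 -0.76 0.41 0 0 0;0.01 -0.76 0.41 0 0 0;0.01 -0.76 0.41 0 0 0' && python3 - <<'E'
from h import *
s=r.read_state(); print(s["ee_pos"],s["joint_vel"].max()); c=cal("wrist"); im,d=vision.camera("wrist"); np.savez("w1.npz",im=im,d=d,K=c[0],k=c[1],R=c[2],t=c[3]); cv2.imwrite("pics/w1.png",im)
print(proj(c,[[.545,.186,.226],[.545,.186,.086]]))
E
```

```text
time: 1.45
ee_pos: [0.4991, 0.1838, 0.3298]
eef_rot: [-0.049, 0.706, 0.049, 0.705]
ft_force: [0.1, -0.0, 0.5]
width: 0.0868
[0.49913544 0.18375195 0.32977016] 0.003408186721135432
[[318.82412701 298.13959167]
 [320.69986203 248.07570392]]
```

View pics/w1.png

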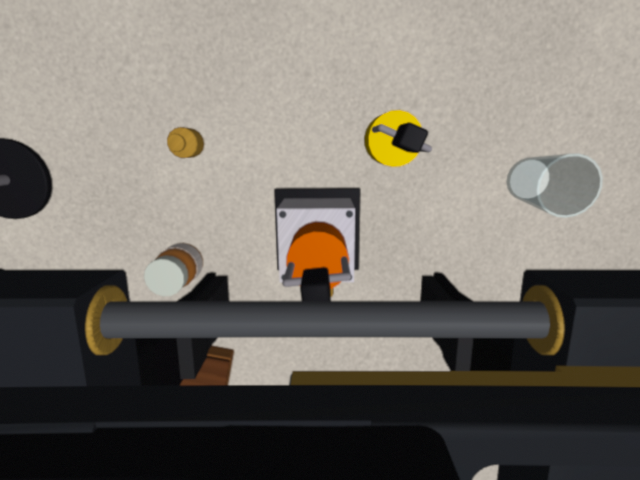

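The wrist view shows the block square to the tool, with its foot spanning columns 275–360. The cover's bar runs from about (284,283) to (351,277), with the grip block at (316,285). The yellow decoy is at (397,138), clear of the approach.

```bash
python3 - <<'E'
from h import *
z=np.load("w1.npz"); c=(z["K"],float(z["k"]),z["R"],z["t"]); im,d=z["im"],z["d"]
A,B=onz(c,286,283,.186),onz(c,349.5,277,.186); print("bar ends",A,B,"mid",(A+B)/2,"len",np.linalg.norm(A-B),"yaw",np.rad2deg(np.arctan2(-(B-A)[0],(B-A)[1])))
h=cv2.cvtColor(im,cv2.COLOR_BGR2HSV)
print("orange top left/right z=.138:",[onz(c,u,v,.138).round(4) for u,v in((287,262),(349,262),(318,222))])
for (u,v) in((275,189),(360,188)): print("foot corner",onz(c,u,v,.003))
for (u,v) in((283,214),(349,213)): print("screw top",onz(c,u,v,.086), d[v,u])
for n in(284,276): print(im[n,280:356,:].mean(1).astype(int))
m=blob(im,lambda h,s,v:((h<14)|(h>175))&(s>170)&(v>50),(270,200,370,300)); q=mid(m); print(q[1],q[2])
s=blob(im,lambda h,s,v:(v<45),(290,262,340,300)); print("grip",mid(s)[1:])
E
```

```text
bar ends [0.55206351 0.15808527 0.186     ] [0.53915692 0.2109281  0.186     ] mid [0.54561022 0.18450669 0.186     ] len 0.054396178029696485 yaw 13.725478000675121
orange top left/right z=.138: [array([0.5491, 0.154 , 0.138 ]), array([0.5407, 0.2137, 0.138 ]), array([0.5055, 0.1785, 0.138 ])]
foot corner [0.49839507 0.11966634 0.003     ]
foot corner [0.4819739  0.22721618 0.003     ]
screw top [0.51280591 0.14041406 0.086     ] 0.41152892
screw top [0.50178137 0.21089783 0.086     ] 0.41044715
[180 168 141 118 121 131 136 136 135 136 136 135 135 134 135 135 135 135
 132 121  89  42  12  12  12  14  15  14  15  15  14  16  16  15  16  17
  16  19  19  19  19  19  19  20  20  21  20  18  23  49  77  94  99  99
  99 105 118 132 148 164 174 177 179 181 182 182 181 180 181 182 183 183
 181 178 178 178]
[178 139  90  67  60  59  58  60  64  70  77  88  97  95  95  96  95  97
  98  98  95  79  46  14   9   9  10  10   9  10  10   8   8   8   8  10
  10   9   9   9  10   8  10   9   9  10   9  18  47  84 109 115 118 119
 120 121 123 124 126 127 129 130 131 131 132 132 133 135 135 132 120 123
 164 188 186 181]
(np.int64(287), np.int64(347), np.int64(223), np.int64(277)) [317.89440994 240.98964803]
grip ((np.int64(301), np.int64(329), np.int64(268), np.int64(299)), array([315.22113022, 284.68918919]))
```

```bash
python3 - <<'E'
from h import *
def Rt(deg):
    a=np.deg2rad(deg); return R.from_matrix(np.array([[0,-np.sin(a),np.cos(a)],[0,np.cos(a),np.sin(a)],[-1,0,0]]))
print(rows([.5455,.1845,.198],Rt(13.5)))
E
cat >> h.py <<'E'
def Rt(deg):
    a=np.deg2rad(deg); return R.from_matrix(np.array([[0,-np.sin(a),np.cos(a)],[0,np.cos(a),np.sin(a)],[-1,0,0]]))
E
```

```text
[ 5.272e-01 -2.690e-02  1.854e-01 -6.290e-02 -4.000e-04 -3.000e-04]
```

```bash
python3 -m pendant '0 -0.027 0.185 -0.063 0 0;0.1 -0.027 0.185 -0.063 0 0;0.2 -0.027 0.185 -0.063 0 0;0.3 -0.027 0.185 -0.063 0 0;0.4 -0.027 0.185 -0.063 0 0;0.48 -0.027 0.185 -0.063 0 0;0.527 -0.027 0.185 -0.063 0 0;0.527 -0.027 0.185 -0.063 0 0' 0.4 && python3 -m pendant '0 0 0 0 0 0;0 0 0 0 0 0;0 0 0 0 0 0;0 0 0 0 0 0;0 0 0 0 0 0;0 0 0 0 0 0;0 0 0 0 0 0;0 0 0 0 0 0' -1 25
```

```text
time: 2.3
ee_pos: [0.5448, 0.1843, 0.1969]
eef_rot: [-0.084, 0.703, 0.083, 0.701]
ft_force: [-0.5, 0.3, 0.2]
width: 0.061
time: 3.1
ee_pos: [0.5461, 0.1835, 0.1984]
eef_rot: [-0.083, 0.702, 0.083, 0.702]
ft_force: [-0.1, -0.2, 1.7]
width: 0.0217
```

```bash
python3 -m pendant '-0.04 0 0 0 0 0;-0.1 0 0 0 0 0;-0.16 0 0 0 0 0;-0.22 0 0 0 0 0;-0.28 0 0 0 0 0;-0.34 0 0 0 0 0;-0.4 0 0 0 0 0;-0.4 0 0 0 0 0' && python3 - <<'E'
from h import *
for n in("side","scene"):
    im,d=vision.camera(n); cv2.imwrite(f"pics/{n}1.png",im); np.savez(n+"1.npz",im=im,d=d)
a=cv2.imread("pics/side1.png")[120:270,190:340]; b=cv2.imread("pics/scene1.png")[160:280,330:430]
o=np.hstack([cv2.resize(a,(450,450),interpolation=2),cv2.resize(b,(350,450),interpolation=2)]); cv2.imwrite("pics/crop2.png",cv2.convertScaleAbs(o,alpha=1.5))
E
```

```text
time: 3.9
ee_pos: [0.547, 0.1837, 0.3014]
eef_rot: [-0.082, 0.701, 0.083, 0.704]
ft_force: [0.3, 0.5, -0.9]
width: 0.0218
```

View pics/crop2.png

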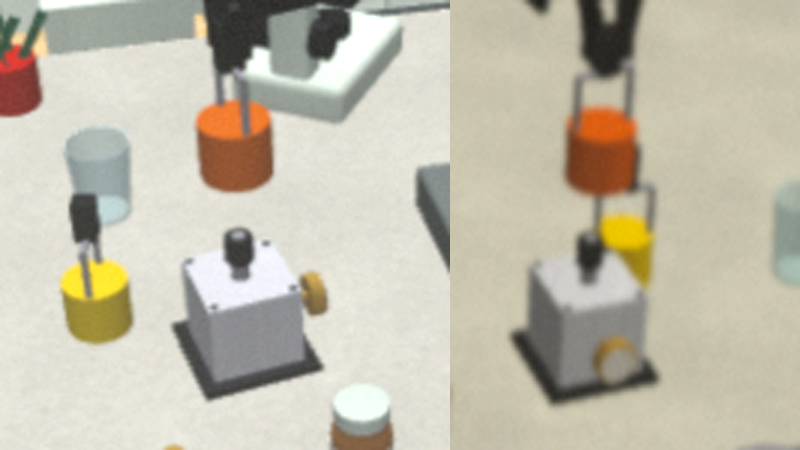

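The side and scene crops show the cover hanging straight from the gripper, the black knob bare on the block, and nothing else disturbed. Next I'll carry it high and look down at the hook.

```bash
python3 - <<'E'
from h import *
print(rows([.58,-.2,.36],Rt(8)), rows([.565,0,.36],Rt(8)))
E
```

```text
[-2.4590e-01 -1.5234e+00 -2.2490e-01  6.3400e-02  5.0000e-04 -2.0000e-04] [-2.456e-01 -7.314e-01 -9.720e-02  6.340e-02  5.000e-04 -2.000e-04]
```

```bash
python3 -m pendant '-0.1 -0.07 -0.01 0.01 0 0;-0.2 -0.18 -0.02 0.03 0 0;-0.245 -0.32 -0.04 0.05 0 0;-0.245 -0.46 -0.06 0.063 0 0;-0.245 -0.6 -0.08 0.063 0 0;-0.245 -0.76 -0.1 0.063 0 0' && python3 -m pendant '0 -0.14 -0.02 0 0 0;0 -0.29 -0.03 0 0 0;0 -0.44 -0.05 0 0 0;0 -0.59 -0.07 0 0 0;0 -0.7 -0.07 0 0 0;0 -0.76 -0.07 0 0 0;0 -0.76 -0.07 0 0 0;0 -0.76 -0.07 0 0 0' && python3 - <<'E'
from h import *
s=r.read_state(); print(s["ee_pos"],abs(s["joint_vel"]).max()); c=cal("wrist"); im,d=vision.camera("wrist"); np.savez("w2.npz",im=im,d=d,K=c[0],k=c[1],R=c[2],t=c[3]); cv2.imwrite("pics/w2.png",cv2.convertScaleAbs(im,alpha=1.3))
print(proj(c,[[.535,-.205,.19],[.451,-.217,.172]]))
E
```

```text
time: 4.6
ee_pos: [0.5656, -0.0078, 0.3588]
eef_rot: [-0.05, 0.706, 0.05, 0.705]
ft_force: [-0.0, -0.4, -1.4]
width: 0.0218
time: 5.4
ee_pos: [0.5754, -0.1964, 0.359]
eef_rot: [-0.05, 0.706, 0.05, 0.705]
ft_force: [0.1, 0.8, -0.5]
width: 0.0218
[ 0.57539331 -0.19636725  0.35897349] 0.018462486875847284
[[320.91200816 173.93768281]
 [320.79904378  70.60259253]]
```

View pics/w2.png

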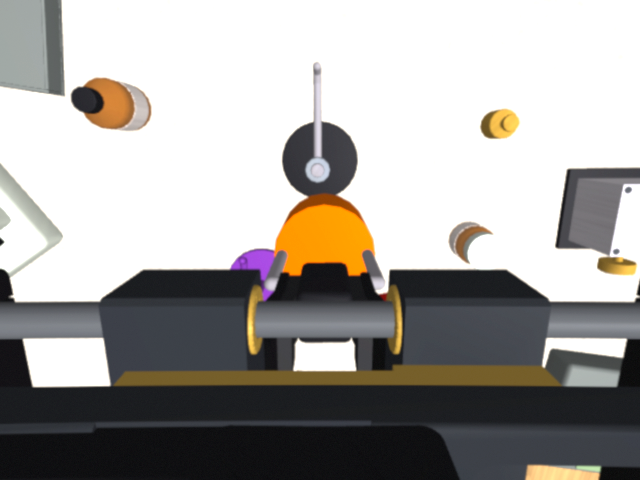

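The wrist view shows the post top at (317.5,170) and the hook's tip at (317,67), running along the tool's axis. The held cover is at (325,235).

```bash
python3 - <<'E'
from h import *
z=np.load("w2.npz"); c=(z["K"],float(z["k"]),z["R"],z["t"]); im=z["im"]
p=onz(c,317.5,170,.19); t=onz(c,317.3,67.5,.174); f=(onz(c,283,160,.012)+onz(c,357,160,.012))/2
print(p,t,np.linalg.norm((p-t)[:2]),f,z["d"][68,317],z["d"][170,317])
d=(p-t)[:2]; yaw=np.arctan2(d[1],d[0]); print("yaw",np.rad2deg(yaw))
u=np.array([np.cos(yaw),np.sin(yaw)]); seat=p[:2]-.069*u; print("seat",seat, "from tip",t[:2]+.016*u)
T=np.r_[seat,0]; yd=np.rad2deg(yaw)
for q,h in((-.075,.36),(-.075,.201),(0,.201),(0,.178)): print(q,h,np.r_[seat+q*u,h].round(4),rows(np.r_[seat+q*u,h],Rt(yd)))
# bar angle of held cover
m=mid(blob(im,lambda h,s,v:((h<16)|(h>175))&(s>170)&(v>50),(260,180,390,300))); print(m[1:])
E
```

```text
[ 0.53211327 -0.20835625  0.19      ] [ 0.4493714  -0.22017765  0.174     ] 0.08358207016726885 [ 0.53151712 -0.20824875  0.012     ] 0.32248172 0.32627606
yaw 8.130870024132054
seat [ 0.46380689 -0.21811524] from tip [ 0.46521056 -0.2179147 ]
-0.075 0.36 [ 0.3896 -0.2287  0.36  ] [-3.20e-03 -2.48e-02 -7.55e-01  3.00e-04 -2.00e-04 -7.00e-04]
-0.075 0.201 [ 0.3896 -0.2287  0.201 ] [ 6.328e-01 -2.550e-02 -7.549e-01  3.000e-04 -2.000e-04 -7.000e-04]
0 0.201 [ 0.4638 -0.2181  0.201 ] [ 6.327e-01 -2.560e-02 -4.549e-01  3.000e-04 -2.000e-04 -7.000e-04]
0 0.178 [ 0.4638 -0.2181  0.178 ] [ 7.247e-01 -2.570e-02 -4.548e-01  3.000e-04 -2.000e-04 -7.000e-04]
((np.int64(275), np.int64(373), np.int64(194), np.int64(276)), array([319.19057505, 236.46377413]))
```

```bash
python3 -m pendant '0 -0.01 -0.15 0 0 0;0 -0.02 -0.3 0 0 0;0 -0.025 -0.45 0 0 0;0 -0.025 -0.6 0 0 0;0 -0.025 -0.72 0 0 0;0 -0.025 -0.757 0 0 0;0 -0.025 -0.757 0 0 0' && python3 -m pendant '0.15 0 0 0 0 0;0.3 0 0 0 0 0;0.42 0 0 0 0 0;0.54 0 0 0 0 0;0.62 0 0 0 0 0;0.636 0 0 0 0 0;0.636 0 0 0 0 0;0.636 0 0 0 0 0' && python3 - <<'E'
from h import *
s=r.read_state(); print(s["ee_pos"],rows([.4645,-.218,.2],Rt(8.1)))
for n in("side","scene"):
    im,d=vision.camera(n); cv2.imwrite(f"pics/{n}2.png",im)
a=cv2.imread("pics/side2.png")[230:380,180:330]; b=cv2.imread("pics/scene2.png")[150:280,200:300]
o=np.hstack([cv2.resize(a,(450,450),interpolation=2),cv2.resize(b,(346,450),interpolation=2)]); cv2.imwrite("pics/crop3.png",cv2.convertScaleAbs(o,alpha=1.5))
E
```

```text
time: 6.15
ee_pos: [0.3884, -0.2296, 0.3602]
eef_rot: [-0.05, 0.704, 0.05, 0.706]
ft_force: [0.5, 0.6, -1.8]
width: 0.0217
time: 6.95
ee_pos: [0.3897, -0.2303, 0.2015]
eef_rot: [-0.05, 0.705, 0.05, 0.706]
ft_force: [0.2, -0.7, -0.4]
width: 0.0222
[ 0.38966932 -0.23029644  0.20154177] [ 6.500e-03  6.600e-03  3.033e-01 -3.000e-04  7.000e-04  5.000e-04]
```

View pics/crop3.png

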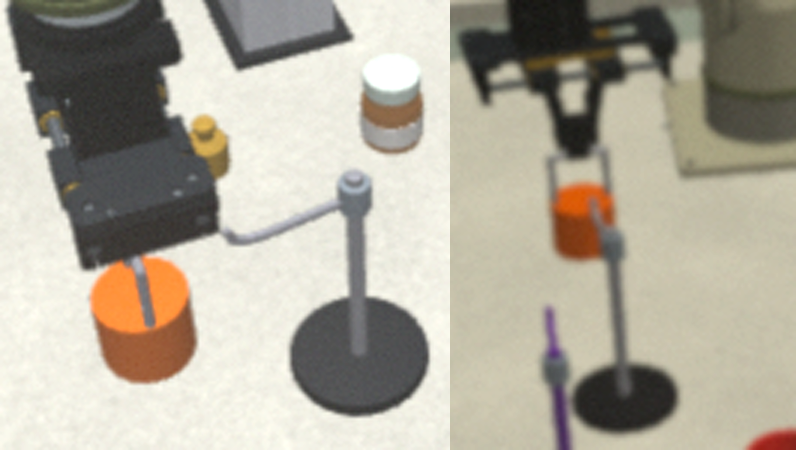

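The crops show the hook's tip level with the handle's opening and between its legs (scene crop: legs at 553 and 608, tip at 597). The remaining offset fits the 8° approach line. Now I'll slide in and lower.

```bash
python3 -m pendant '0.006 0.006 0.06 0 0 0;0.006 0.006 0.14 0 0 0;0.006 0.006 0.22 0 0 0;0.006 0.006 0.28 0 0 0;0.006 0.006 0.303 0 0 0;0.006 0.006 0.303 0 0 0;0.006 0.006 0.303 0 0 0' && python3 -m pendant '0.02 0 0 0 0 0;0.04 0 0 0 0 0;0.055 0 0 0 0 0;0.07 0 0 0 0 0;0.08 0 0 0 0 0;0.086 0 0 0 0 0;0.086 0 0 0 0 0;0.086 0 0 0 0 0' && python3 - <<'E'
from h import *
for n in("side","scene"):
    im,d=vision.camera(n); cv2.imwrite(f"pics/{n}3.png",im)
a=cv2.imread("pics/side3.png")[230:380,180:330]; b=cv2.imread("pics/scene3.png")[150:280,200:300]
o=np.hstack([cv2.resize(a,(450,450),interpolation=2),cv2.resize(b,(346,450),interpolation=2)]); cv2.imwrite("pics/crop4.png",cv2.convertScaleAbs(o,alpha=1.5))
E
```

```text
time: 7.75
ee_pos: [0.4629, -0.2186, 0.1992]
eef_rot: [-0.049, 0.705, 0.049, 0.705]
ft_force: [-0.4, -0.1, -1.4]
width: 0.0218
time: 8.55
ee_pos: [0.4655, -0.2183, 0.1794]
eef_rot: [-0.05, 0.704, 0.049, 0.707]
ft_force: [2.5, 2.1, 12.9]
width: 0.0219
```

View pics/crop4.png

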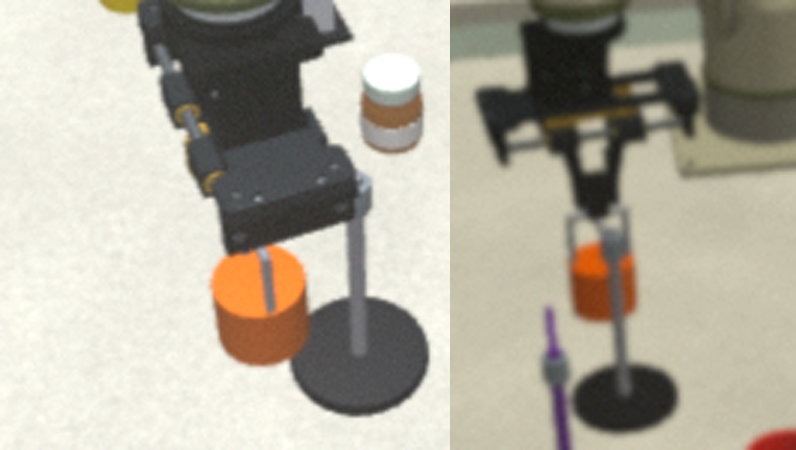

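The cover rests on the hook: 13 N of contact at exactly the expected height. Next I'll ease up a little, open and retreat straight up.

```bash
python3 -m pendant '-0.003 0 0 0 0 0;-0.004 0 0 0 0 0' && python3 -m pendant '0 0 0 0 0 0;0 0 0 0 0 0;0 0 0 0 0 0;0 0 0 0 0 0;0 0 0 0 0 0' 0.0 && python3 -m pendant '-0.05 0 0 0 0 0;-0.12 0 0 0 0 0;-0.24 0 0 0 0 0;-0.4 0 0 0 0 0;-0.56 0 0 0 0 0;-0.68 0 0 0 0 0;-0.72 0 0 0 0 0;-0.72 0 0 0 0 0' && python3 - <<'E'
from h import *
for n in("side","scene"):
    im,d=vision.camera(n); cv2.imwrite(f"pics/{n}4.png",im)
a=cv2.imread("pics/side4.png")[230:380,180:330]; b=cv2.imread("pics/scene4.png")[150:280,200:300]
o=np.hstack([cv2.resize(a,(450,450),interpolation=2),cv2.resize(b,(346,450),interpolation=2)]); cv2.imwrite("pics/crop5.png",cv2.convertScaleAbs(o,alpha=1.5))
print(rows([.49,.175,.33],Rt(8)),rows([.48,-.02,.35],Rt(8)))
E
```

```text
time: 8.85
ee_pos: [0.4653, -0.2183, 0.1798]
eef_rot: [-0.05, 0.704, 0.049, 0.707]
ft_force: [5.8, 0.8, 5.5]
width: 0.0215
time: 9.35
ee_pos: [0.4632, -0.2183, 0.1783]
eef_rot: [-0.049, 0.706, 0.05, 0.705]
ft_force: [-1.1, -0.2, -0.6]
width: 0.043
time: 10.15
ee_pos: [0.4638, -0.2186, 0.3601]
eef_rot: [-0.05, 0.704, 0.049, 0.706]
ft_force: [1.1, 0.6, -0.8]
width: 0.0435
[ 1.1080e-01  1.5421e+00  3.2640e-01  4.0000e-04 -8.0000e-04 -4.0000e-04] [ 3.050e-02  7.753e-01  1.777e-01  4.000e-04 -8.000e-04 -4.000e-04]
```

View pics/crop5.png

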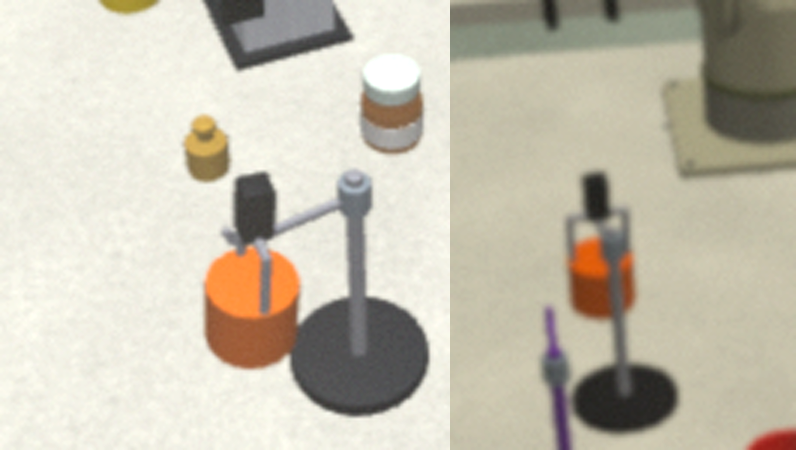

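The cover hangs free on the grey hook, with the bar resting behind the upturned tip. On to the rod.

```bash
python3 -m pendant '0.01 0.1 0.02 0 0 0;0.02 0.24 0.05 0 0 0;0.03 0.39 0.09 0 0 0;0.03 0.54 0.12 0 0 0;0.03 0.69 0.16 0 0 0;0.03 0.775 0.177 0 0 0' 0.4 && python3 -m pendant '0.02 0.14 0.03 0 0 0;0.04 0.28 0.06 0 0 0;0.06 0.43 0.09 0 0 0;0.08 0.58 0.12 0 0 0;0.08 0.72 0.14 0 0 0;0.08 0.768 0.149 0 0 0;0.08 0.768 0.149 0 0 0;0.08 0.768 0.149 0 0 0' && python3 - <<'E'
from h import *
s=r.read_state(); print(s["ee_pos"],abs(s["joint_vel"]).max()); c=cal("wrist"); im,d=vision.camera("wrist"); np.savez("w3.npz",im=im,d=d,K=c[0],k=c[1],R=c[2],t=c[3]); cv2.imwrite("pics/w3.png",cv2.convertScaleAbs(im,alpha=1.2))
print(proj(c,[[.544,.184,.128],[.544,.184,.086]]))
m=blob(im,lambda h,s,v:v<60,(300,225,345,275)); print(mid(m))
E
```

```text
time: 10.85
ee_pos: [0.4796, -0.0168, 0.3492]
eef_rot: [-0.051, 0.706, 0.051, 0.704]
ft_force: [-0.4, -0.7, -0.1]
width: 0.0604
time: 11.65
ee_pos: [0.4903, 0.1736, 0.3303]
eef_rot: [-0.049, 0.706, 0.049, 0.705]
ft_force: [0.1, -0.2, 0.6]
width: 0.0609
[0.49025208 0.17355398 0.33032983] 0.014615655467114526
[[327.51927665 267.81610184]
 [327.28810979 255.82248226]]
(array([324. , 261.5]), (np.int64(313), np.int64(335), np.int64(249), np.int64(274)), array([323.98309859, 260.5943662 ]))
```

View pics/w3.png

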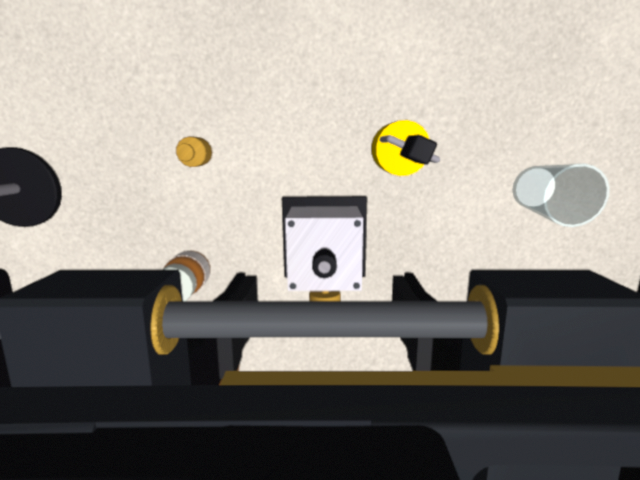

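The block's four top screws are at about (290,223), (357,223), (292,286) and (356,285), and the knob is at (324,262). I'll use the screws' centre as the bore axis.

```bash
python3 - <<'E'
from h import *
z=np.load("w3.npz"); c=(z["K"],float(z["k"]),z["R"],z["t"]); im=z["im"]; g=cv2.cvtColor(im,cv2.COLOR_BGR2GRAY).astype(float)
P=[]
for u,v in((290.5,223.5),(357,223),(292,285.5),(356,285)):
    x,y=int(u)-4,int(v)-4; w=g[y:y+10,x:x+10]; w=np.clip(np.percentile(w,60)-w-15,0,None); w[:, :]*=w>0.35*w.max()
    yy,xx=np.mgrid[y:y+10,x:x+10]; q=((w*xx).sum()/w.sum(),(w*yy).sum()/w.sum()); P.append(onz(c,*q,.086)); print(q,P[-1])
P=np.array(P); m=P.mean(0); print("bore",m,"yaw",[np.rad2deg(np.arctan2(-(b-a)[0],(b-a)[1])) for a,b in((P[0],P[1]),(P[2],P[3]))], np.linalg.norm(P[0]-P[3]),np.linalg.norm(P[1]-P[2]))
print("knob lateral at .12",onz(c,324,262,.12),"top",onz(c,324,266.5,.128))
for t in([m[0],m[1],.2],[m[0],m[1],.097]): print(rows(t,Rt(8.4)))
E
```

```text
(np.float64(290.7702647987692), np.float64(223.3079601587173)) [0.5129498  0.13941441 0.086     ]
(np.float64(356.9105553200509), np.float64(223.00890207715133)) [0.5026117 0.2107065 0.086    ]
(np.float64(292.4082088956321), np.float64(285.62237483031225)) [0.58445967 0.14972155 0.086     ]
(np.float64(355.9962504686914), np.float64(285.2962129733783)) [0.57401302 0.22117174 0.086     ]
bore [0.54350855 0.18025355 0.086     ] yaw [np.float64(8.25098113221709), np.float64(8.318212583683597)] 0.10204399239611986 0.10206985097209012
knob lateral at .12 [0.54093964 0.17997313 0.12      ] top [0.54311495 0.18029972 0.128     ]
[ 5.226e-01 -9.000e-04  2.146e-01 -5.800e-03 -4.000e-04  5.000e-04]
[ 9.346e-01 -6.000e-04  2.148e-01 -5.800e-03 -4.000e-04  5.000e-04]
```

```bash
python3 -m pendant '0.05 0 0.1 -0.006 0 0;0.15 0 0.2 -0.006 0 0;0.25 0 0.215 -0.006 0 0;0.35 0 0.215 -0.006 0 0;0.45 0 0.215 -0.006 0 0;0.52 0 0.215 -0.006 0 0;0.52 0 0.215 -0.006 0 0' && python3 -m pendant '0.08 0 0 0 0 0;0.16 0 0 0 0 0;0.24 0 0 0 0 0;0.32 0 0 0 0 0;0.38 0 0 0 0 0;0.413 0 0 0 0 0;0.413 0 0 0 0 0;0.413 0 0 0 0 0' && python3 - <<'E'
from h import *
s=r.read_state(); print(s["ee_pos"],rows([.5435,.1803,.097],Rt(8.3)))
c=cal("wrist"); im,d=vision.camera("wrist"); cv2.imwrite("pics/w4.png",im)
for n in("side","scene"):
    i2,_=vision.camera(n); cv2.imwrite(f"pics/{n}5.png",i2)
a=cv2.resize(im,(440,330)); b=cv2.imread("pics/side5.png")[140:260,200:340]; e=cv2.imread("pics/scene5.png")[160:280,330:430]
o=np.zeros((600,790,3),np.uint8); o[:330,:440]=a; o[:300,440:790]=cv2.resize(b,(350,300),interpolation=2); o[300:,440:790]=cv2.resize(e,(350,300),interpolation=2)
cv2.imwrite("pics/crop6.png",cv2.convertScaleAbs(o,alpha=1.5))
E
```

```text
time: 12.4
ee_pos: [0.5424, 0.1802, 0.1988]
eef_rot: [-0.053, 0.707, 0.051, 0.704]
ft_force: [-0.1, 0.3, -0.3]
width: 0.0609
time: 13.2
ee_pos: [0.544, 0.1826, 0.0987]
eef_rot: [-0.053, 0.705, 0.053, 0.706]
ft_force: [-0.4, 0.0, -0.8]
width: 0.0608
[0.54398039 0.18260488 0.09872724] [ 0.0069 -0.0088 -0.0033  0.0028  0.0007 -0.0002]
```

View pics/crop6.png

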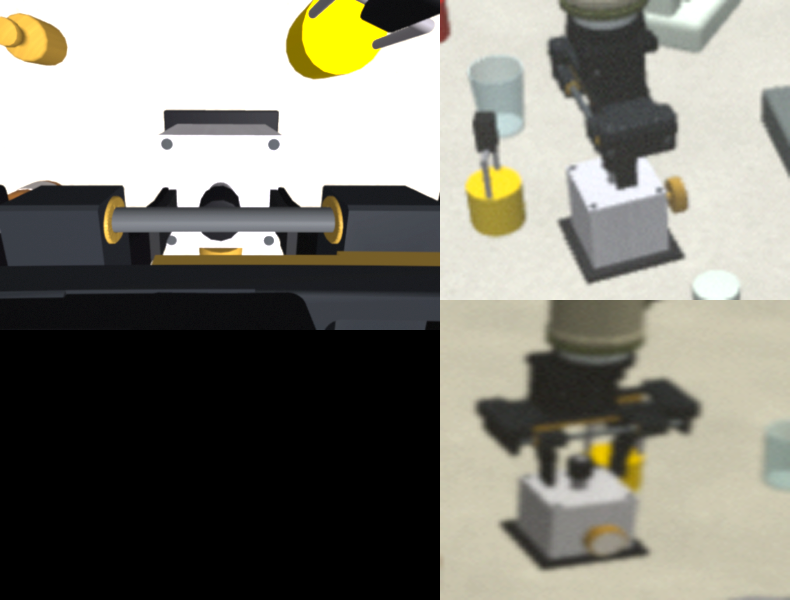

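The knob sits between the open fingers (crop: fingers at 177 and 270, knob at 220), about 2 mm to -y of their middle, which agrees with the state. I'll correct that and check again numerically.

```bash
python3 -m pendant '0.004 -0.008 -0.002 0.003 0 0;0.004 -0.008 -0.002 0.003 0 0;0.004 -0.008 -0.002 0.003 0 0' && python3 - <<'E'
from h import *
E=[]
for i in range(6):
    im,d=vision.camera("wrist"); E.append(r.read_state()["ee_pos"])
E=np.array(E); print(E.mean(0),E.std(0))
g=cv2.cvtColor(im,cv2.COLOR_BGR2GRAY).astype(int)
for row in(280,285,290,340): print(row,[(int(u),int(g[row,u])) for u in np.nonzero(abs(np.diff(g[row]))>40)[0]][:24])
E
```

```text
time: 13.65
ee_pos: [0.5433, 0.1804, 0.0969]
eef_rot: [-0.051, 0.705, 0.051, 0.705]
ft_force: [-0.7, 0.7, -0.3]
width: 0.0608
[0.54323638 0.18056708 0.09682599] [1.17955357e-05 2.64266749e-05 2.57285302e-05]
280 [(9, 56), (10, 123), (179, 35), (180, 87), (230, 176), (231, 132), (232, 71), (255, 35), (256, 81), (257, 147), (342, 67), (343, 123), (391, 192), (392, 131), (393, 59), (416, 23), (417, 79), (467, 175), (468, 129), (469, 64)]
285 [(10, 47), (11, 111), (180, 58), (181, 119), (227, 151), (228, 95), (256, 68), (257, 135), (299, 197), (300, 154), (301, 85), (346, 63), (347, 117), (391, 188), (392, 111), (420, 55), (421, 114), (467, 145), (468, 93), (637, 153), (638, 100)]
290 [(180, 34), (181, 89), (224, 132), (225, 75), (256, 57), (257, 129), (296, 197), (297, 154), (298, 89), (349, 22), (350, 64), (351, 136), (391, 190), (392, 106), (423, 32), (424, 85), (466, 188), (467, 140), (468, 71), (636, 135), (637, 88)]
340 [(151, 66), (247, 74), (248, 133), (295, 177), (296, 115), (351, 52), (352, 103), (400, 171), (401, 116), (497, 90)]
```

The knob is now centred between the fingers to within 0.3 mm (324.0 against 323.7 px). Closing gently.

```bash
python3 -m pendant '0 0 0 0 0 0;0 0 0 0 0 0;0 0 0 0 0 0;0 0 0 0 0 0;0 0 0 0 0 0;0 0 0 0 0 0;0 0 0 0 0 0;0 0 0 0 0 0' -1 12 && python3 -m pendant '0 0 0 0 0 0;0 0 0 0 0 0' -1 20 && python3 -m pendant '-0.005 0 0 0 0 0;-0.014 0 0 0 0 0;-0.023 0 0 0 0 0;-0.032 0 0 0 0 0;-0.04 0 0 0 0 0;-0.04 0 0 0 0 0'
```

```text
time: 14.75
ee_pos: [0.5432, 0.1805, 0.0968]
eef_rot: [-0.051, 0.705, 0.051, 0.705]
ft_force: [-0.1, 1.0, 0.3]
width: 0.0256
time: 14.95
ee_pos: [0.5432, 0.1805, 0.0968]
eef_rot: [-0.051, 0.705, 0.051, 0.705]
ft_force: [0.1, 0.7, 0.8]
width: 0.0256
time: 15.55
ee_pos: [0.5434, 0.1806, 0.1072]
eef_rot: [-0.051, 0.705, 0.051, 0.705]
ft_force: [0.7, -0.5, -2.4]
width: 0.0255
```

No side force and 10 mm up. I'll continue to 47 mm of lift.

```bash
python3 -m pendant '-0.012 0 0 0 0 0;-0.024 0 0 0 0 0;-0.036 0 0 0 0 0;-0.048 0 0 0 0 0;-0.06 0 0 0 0 0;-0.072 0 0 0 0 0;-0.072 0 0 0 0 0' && python3 -m pendant '-0.012 0 0 0 0 0;-0.024 0 0 0 0 0;-0.036 0 0 0 0 0;-0.048 0 0 0 0 0;-0.06 0 0 0 0 0;-0.072 0 0 0 0 0;-0.074 0 0 0 0 0;-0.074 0 0 0 0 0' && python3 -m pendant '0 0 0 0 0 0;0 0 0 0 0 0;0 0 0 0 0 0' && python3 - <<'E'
from h import *
c=cal("scene")
for n in("side","scene"):
    i2,_=vision.camera(n); cv2.imwrite(f"pics/{n}6.png",i2)
print(r.read_state()["ee_pos"],r.read_state()["ft_force"])
b=cv2.imread("pics/side6.png")[130:370,200:340]; e=cv2.imread("pics/scene6.png")[180:280,340:400]
print(proj(cal("scene"),[[.5435,.1803,.099],[.5435,.1803,.091]]))
o=np.hstack([cv2.resize(b,(350,600),interpolation=2),cv2.resize(e,(360,600),interpolation=2)]); cv2.imwrite("pics/crop7.png",cv2.convertScaleAbs(o,alpha=1.6))
E
```

```text
time: 16.25
ee_pos: [0.5435, 0.1807, 0.1253]
eef_rot: [-0.051, 0.705, 0.051, 0.706]
ft_force: [1.0, -0.3, -2.7]
width: 0.0254
time: 17.05
ee_pos: [0.5433, 0.1805, 0.1434]
eef_rot: [-0.051, 0.705, 0.051, 0.705]
ft_force: [0.9, -0.0, -2.5]
width: 0.0255
time: 17.35
ee_pos: [0.5432, 0.1805, 0.1432]
eef_rot: [-0.051, 0.705, 0.051, 0.705]
ft_force: [-1.1, 0.5, -1.9]
width: 0.0255
[0.54321567 0.18051728 0.14324204] [-0.55000505  0.52778214 -1.69529747]
[[368.83098813 230.08290446]
 [368.69279608 232.16899643]]
```

View pics/crop7.png

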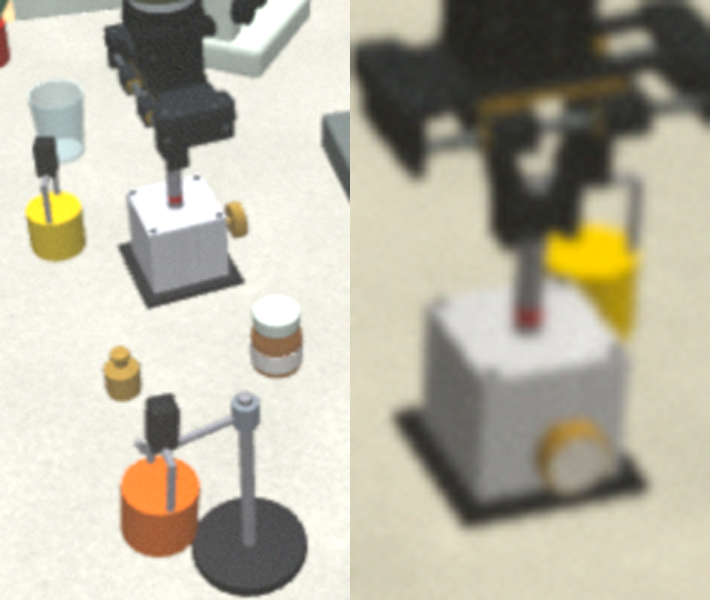

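The red ring is fully out (scene crop (528,318)), no blue is showing, and the cover still hangs on the grey hook. The lift is 46.4 mm, inside the 40–54 mm window, and the rod is held still. I'm handing in.

```bash
python3 -c "
from bench import close_job; print(close_job())"
```

```text
the job is handed in; nothing more can be done
None
```

I hung the orange cover by its handle on the grey stand's hook and let go of it. I then gripped the rod by its knob and drew it straight up 46.4 mm. The red ring is in view, the blue one is hidden, and the rod was still held in the gripper when I handed in, after about 17.5 s of the 56 s allowed.

- **Last pictures:** the cover was still hanging on the hook, and both decoys and the bystanders in the crop stood where they were. I did not look again at the bystanders outside it.
- **Forces:** sideways force on the rod stayed at about 1 N, and the downward force was about 2 N, which fits the rod's weight. The highest reading was 13 N, when the cover's bar settled on the hook.
- **Disagreements:** the cover had stood about 4 mm off the bore's centre. The first descent over the knob read about 2 mm off in y, and I corrected that before gripping. No check failed.

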